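# Let the ball out of the lever dispenser and ease its lid shut

### The job

Get the table-football ball out of the larger ball dispenser, the one with the square lever pad: press its lever right down so that the linked lid lifts and the ball rolls out into the tray in front. Then ease the lever back up slowly, so that the lid comes down gently and does not slam, and leave it shut with the ball lying in the tray. Work only by pressing the lever pad: do not touch the lid or the ball, pick nothing up, and leave the smaller dispenser shut and everything else where it is.

Things in the scene. Friction and masses are not known exactly. Their poses are not given: they have to be found in the camera images.
- hopper: larger ball dispenser, a fixed wooden box: chamber 150 x 90 mm, lid top 122 mm high, in front an open catch tray (inside 81 x 78 mm, rim 45 mm high). Origin: on the shelf under the middle of the chamber; x points from tray to back, y to the lever's side, z up. Box spans x -170 to +80, y -50 to +50 mm; the lever stands beside it at y 55 to 110 mm
- hopper_pad (a point): centre of the top face of the square dark steel lever pad (50 x 50 x 6 mm); moves with it. At rest at x -132, y +84, z +129 mm in the larger dispenser's frame, tilted up 0.3 rad to its free (-x) end; right down it is 71 mm lower, 5 mm further to -x, tilted down 0.3 rad. It swings about a level axis 120 mm behind it
- hopper_lever (a joint): larger dispenser's lever: 0 at rest (pad up, lid shut), 0.6 rad at its stop (pad right down, lid fully up). The lid is rigidly linked and turns by the same angle. It takes about 1 to 2 N on the pad; the lid's weight brings it back and, let go, the lid slams
- hopper_lid: the larger dispenser's wooden lid, 160 x 102 x 12 mm with a front lip that hangs down in front of the ball; hinged along the back of the box. Origin on the hinge, 110 mm above the shelf, the lid reaching 154 mm to -x from it when shut; opening lifts the front edge
- hopper_tray (a point): centre of the floor of the larger dispenser's catch tray, 18 mm above the shelf, 122 mm to -x from the dispenser's origin; the ball ends somewhere on this floor
- ball_center (a point): centre of the cork table-football ball, 34 mm in diameter, loose. At the start it rests inside the larger dispenser behind the lid's lip, on a chute that slopes to the tray; it rolls out by itself within a second once the lid is up
- small: the smaller, empty dispenser with a round lever pad, the same form at three quarters of the size (base board 188 x 75 mm, lid top 92 mm above the shelf). Origin and axes as for the larger one. Must stay shut
- small_lever (a joint): angle of the smaller dispenser's lever: 0 at rest and shut
- die: bystander: wooden die, 26 mm cube; origin under its middle. Leave it alone
- keyring: bystander: metal bottle-opener-shaped keyring, about 80 mm long, 5 mm thick, lying flat; origin under its middle. Leave it alone
- cartridge_tray: bystander: black six-well cartridge tray, 150 x 110 mm, with three blue cartridges, 44 mm tall in all; origin under its middle. Leave it alone
- controller_stand: bystander: upright stand with a white game controller, about 150 mm tall; origin under its middle. Leave it alone
- mug: bystander: white mug, 80 mm wide, 90 mm tall; origin under its middle. Leave it alone
- card_box: bystander: flat cardboard card box, 64 x 90 x 20 mm; origin under its middle. Leave it alone
- remote: bystander: black remote control, 160 x 42 x 18 mm, lying flat; origin under its middle. Leave it alone
- ball: the same ball as ball_center; its origin turns with it, so use the centre point for its position

How it is judged:
On the way, in this order (a step that is already met when the one before it is completed fails the run):
1. the larger dispenser's lever is pressed right down (lid up) (value of joint hopper_lever above 0.53 rad), for 0.2 s.
2. the lid is shut again (value of joint hopper_lever below 0.04 rad), for 0.2 s.
At the end, for the whole second after the job is handed in: the larger dispenser's lid is shut (lever within 0.04 rad of rest), the ball lies in its catch tray (centre inside the tray walls, under 55 mm above the shelf), and the smaller dispenser is shut (lever within 0.04 rad) (value of joint each of hopper_lever, small_lever below 0.04 rad and x of ball_center in the frame of hopper between -0.165 and -0.08 m and y of ball_center in the frame of hopper between -0.04 and 0.04 m and height (world z) of ball_center below 0.055 m); the robot touches nothing.
It fails at once if the lid slams: it closes faster than 2.5 rad/s (velocity of joint hopper_lever below -2.5 rad/s).
It fails at once if the robot touches the lid (over 0.5 N) (contact force between any of the fingers, the arm and hopper_lid above 0.5 N).
It fails at once if the robot touches the ball (over 0.2 N) or the ball is lifted (centre over 110 mm above the shelf) (contact force between any of the fingers, the arm and ball above 0.2 N or height (world z) of ball_center above 0.11 m).
It fails at once if the smaller dispenser is opened (lever over 0.1 rad) (value of joint small_lever above 0.1 rad).
It fails at once if a bystander is moved more than 20 mm (distance of any of die, keyring, cartridge_tray, controller_stand, mug, card_box, remote from where it was at the start of the episode above 0.02 m).
It also fails if it takes over 32 s, if anything falls off the work surface, if the arm or the gripper's body presses on something with over 40 N, if the wrist force passes 120 N, or if a joint passes its speed limit or range.

### The arm

A 7-joint arm with a two-finger parallel gripper is mounted at the origin on the work surface. World frame = base frame: x ahead of the robot, y to its left, z up, the work surface at z = 0. Lengths are in m, angles in rad, forces in N, time in s.
With the tool pointing down it reaches from about 0.4 to 0.875 m from the base axis. Payload 19.3 kg.
Tool frame: the origin (TCP) lies between the finger pads; the fingertips stand bot.tcp_to_tips ahead of it and the grasp point (between the pads) is the TCP (bot.tcp_to_tips is the distance from the TCP to the fingertips, in m); z points along the fingers, y is the line along which they close (so a half turn about z gives the same grasp; the last joint's range is limited). The gripper opens to 85 mm and grips with 20 to 120 N. Pads are 22 mm wide; open, the fingers measure 114 mm over their backs; the gripper's body (76 mm by 85 mm) begins 54 mm behind the grasp point. The pads swing forward as they close: fully open they stand 13 mm farther back than shut.
Start: joints at [1.098, 0.521, -0.036, 1.599, 0.021, 1.021, -0.113], TCP at [0.245, -0.575, 0.25] pointing down, gripper open.
Joint ranges: [-2.91, 2.91], [-0.3, 2.13], [-1.5, 1.42], [0.17, 2.43], [-1.26, 4.41], [0.16, 1.93], [-2.52, 2.52]. Speed limits (rad/s): [1.89, 1.89, 2.39, 2.39, 3.01, 3.01, 3.01].

### API

Orientations are given as [roll, pitch, yaw] about the fixed x, y, z axes, in that order (R = Rz(yaw) Ry(pitch) Rx(roll)).
In Python, from workcell import telemetry, grab_frame, bot gives the robot as it stands. The module is installed in compiled form; this text tells all that it offers.
- The arm moves only by the shell command python3 -m crank 'ROWS' [FORCE]. ROWS is text: rows parted by semicolons, each of 7 numbers parted by spaces: the finger opening in m, from 0 to 0.0854, then the shift along the tool's x, y, z in m, then the turn, a rotation vector about the tool's x, y, z in degrees. A call has exactly 8 rows; each row shifts and turns the commanded pose from where the row before left it, along the tool's axes as they then stand; what a row does not reach is not made up. A row lasts 1/12 s, in which the tool goes at most 41.7 mm and 7.16 degrees, less where a joint would pass 70% of its speed; a pose out of reach is approached as far as the arm can. A call with a gripper value outside its range is refused whole. The fingers move at their own pace and stop on an object; FORCE is the grip in N (left out, the last holds). Time passes only in rows, so rows that do not move let the fingers close, or fill a call up. It gives the time, the measured TCP pose, the force, the opening and the grip force at its end, in the units of the state.
- telemetry.observe(): the state, without advancing time (a new reading comes with each control period).
- grab_frame(name): name is "scene" or "top" or "wrist"; returns a dict with "pixels" (400x640x3 uint8, red, green, blue), "depth" (400x640 float32, m along the optical axis (not along the pixel's ray), 0 where there is no reading), "vertical_fov" (degrees; the focal length in pixels is half the picture's height over the tangent of half this angle, whatever the lens; pixels are square), "cx", "cy" (the principal point, pixels), "R" (3x3) and "t" (3): a world point X has camera coordinates R X + t; the wrist camera has in their place "hand_eye" (4x4, takes a point from camera to tool coordinates, whose origin is the TCP and whose axes are the flange's). Camera axes: x right, y down, z forward; pixel columns grow to the right and rows downward; lengths in m; the calibration is good to about 2 mm. The wrist camera is an equidistant fisheye: a pixel r from the principal point sees the ray r / f radians off the axis. A picture is of the moment at which its call begins: read the wrist's pose just before it.
- bot.job_done(): hands the job in; it is judged then, once.
The state is a dict: "clock": time; "qpos": joint angles; "qd": joint speeds; "joint_efforts": joint torques, N m; "position": TCP position; "tool_rot": TCP orientation; "force": force on the tool from outside, world axes, zero at the start; "moment": the same for the moment, N m; "grip_width": finger opening in m; "finger_force": force on a finger pad.
Only numpy, scipy, OpenCV 4.12 (cv2) and the standard library are available. Lean on these libraries where they do the work, as an engineer would, in place of code of your own. Each camera call takes 0.05 s, during which the arm holds its last target. There are 200 camera calls.

## Working session

There is one attempt and no reset: what is moved stays moved. The work goes in short steps, Python scripts to look and compute and a shell command to move; the robot and the scene stay as the last step left them, time stands still between calls to the robot, and variables do not carry over. Pictures are saved under pics/ and viewed, at most 10 in all, crops included, and the job is handed in when it is done.

```bash
mkdir -p pics
cat > h.py <<'E'
import numpy as np, cv2
from workcell import telemetry, grab_frame, bot
def world(f):
    h,w=f["depth"].shape; F=h/2/np.tan(np.radians(f["vertical_fov"])/2)
    u,v=np.meshgrid(np.arange(w),np.arange(h)); d=f["depth"]
    P=np.stack([(u-f["cx"])/F*d,(v-f["cy"])/F*d,d],-1)
    return (P-f["t"])@f["R"]
E
python3 - <<'E'
from h import *
s=telemetry.observe(); print(s, bot.tcp_to_tips)
for n in("scene","top"):
    f=grab_frame(n); cv2.imwrite(f"pics/{n}.png",f["pixels"][...,::-1]); np.savez(f"{n}.npz",**f); print(n,f["R"],f["t"],f["vertical_fov"])
E
```

```text
{'clock': 0.0, 'qpos': array([ 1.09777125,  0.52199371, -0.03631549,  1.59997549,  0.02118577,
        1.02107869, -0.11280616]), 'qd': array([-9.14570802e-04, -1.15061934e-03,  8.24338777e-04, -4.07757224e-04,
       -9.03357803e-04, -8.99269483e-04,  6.35753227e-05]), 'joint_efforts': array([-2.43359784e-03, -9.27120709e+01,  1.97912358e+00, -3.69928873e+01,
        1.77513255e-02,  8.19961773e-03, -2.64477524e-05]), 'position': array([ 0.24486283, -0.57471695,  0.24975014]), 'tool_rot': array([-3.14052405e+00,  6.87734914e-05,  4.02790624e-01]), 'force': array([-0.35421194, -0.090381  ,  0.04698133]), 'moment': array([-0.0282493 ,  0.00352748,  0.03550067]), 'finger_force': 0.0, 'grip_width': 0.08554728002782587} 0.019
scene [[ 0.1125039   0.99364059  0.00460987]
 [ 0.81823    -0.09000898 -0.56780106]
 [-0.56377525  0.06765177 -0.8231529 ]] [-0.08007739 -0.40130619  1.79272843] 49.84394719669717
top [[ 0.00579823 -0.99973802 -0.02214204]
 [-0.99241488 -0.00303387 -0.12289629]
 [ 0.12279692  0.02268667 -0.99217248]] [0.02507603 0.58612861 1.01195076] 53.956435994099536
```

View pics/top.png

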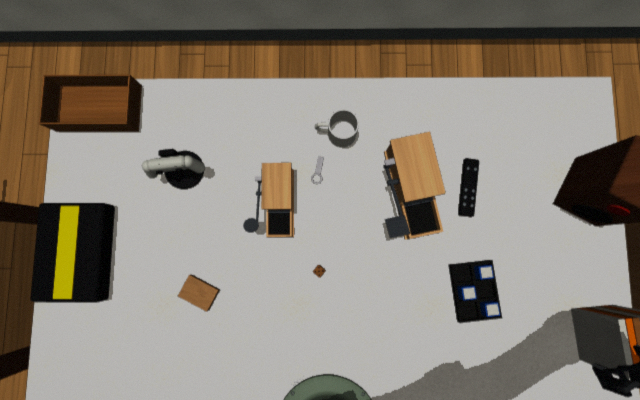

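View pics/scene.png

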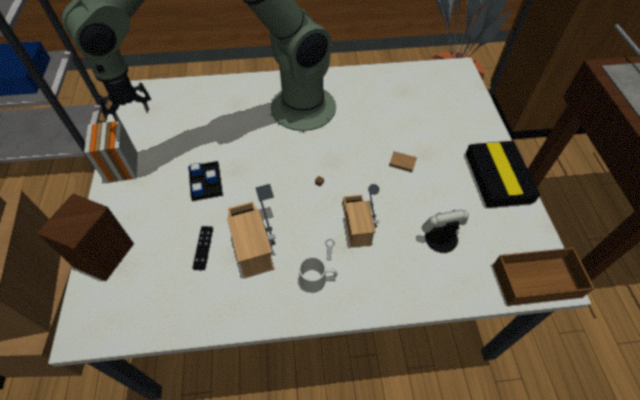

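The top view shows the larger dispenser: lid about (417,167), tray (421,216) and square pad (397,227). The small dispenser's round pad is at (251,226). In the scene view the square pad is at (264,191).

Run:
```python
from h import *
f=dict(np.load("top.npz")); W=world(f); p=f["pixels"].astype(int)
hsv=cv2.cvtColor(f["pixels"],cv2.COLOR_RGB2HSV)
def blob(m,name):
    n,l,st,c=cv2.connectedComponentsWithStats(m.astype(np.uint8))
    i=1+np.argmax(st[1:,4]); k=l==i; q=W[k]; print(name,st[i],np.median(q,0).round(4),q.mean(0).round(4)); return k
roi=np.zeros(p.shape[:2],bool); roi[125:245,375:450]=1
lid=blob(roi&(W[...,2]>.112)&(W[...,2]<.132)&(hsv[...,1]>70),"lid")
def rect(k):
    r=cv2.minAreaRect(W[k][:,:2].astype(np.float32)*1000); print(r)
rect(lid)
roi[:]=0; roi[200:245,378:412]=1
pad=blob(roi&(W[...,2]>.1)&(hsv[...,1]<70+60)&(p.max(-1)<110),"pad"); rect(pad)
print(W[pad][:,2].min(),W[pad][:,2].max())
g=dict(np.load("scene.npz")); Ws=world(g); print("scene pad",Ws[191,264],Ws[188:195:3,261:268:3].reshape(-1,3).round(3).tolist())
cv2.imwrite("pics/c.png",cv2.resize(f["pixels"][120:250,370:460,::-1],None,fx=4,fy=4,interpolation=2))
# lid front/back edges
for y in range(130,245,6): print(y,[round(float(z),3) for z in W[y,385:450:6,2]])
```

```text
lid [ 390  132   55   71 2678] [ 0.6611 -0.2182  0.1226] [ 0.6617 -0.2183  0.1225]
((663.0792846679688, -218.80416870117188), (159.9742889404297, 103.42092895507812), 12.598689079284668)
pad [385 200  25  38 471] [ 0.5175 -0.1683  0.129 ] [ 0.5197 -0.1651  0.1337]
((486.9126281738281, -107.22154998779297), (82.89860534667969, 214.5341796875), 36.0633659362793)
0.10052854286517512 1.0766179616602791
scene pad [ 0.51280811 -0.16671548  0.12765787] [[0.504, -0.175, 0.133], [0.503, -0.166, 0.131], [0.505, -0.156, 0.132], [0.514, -0.176, 0.13], [0.513, -0.167, 0.128], [0.512, -0.157, 0.125], [0.525, -0.177, 0.129], [0.522, -0.167, 0.124], [0.526, -0.158, 0.128]]
130 [0.005, 0.005, 0.002, 0.005, -0.002, -0.002, 0.001, -0.004, 0.004, 0.0, 0.004]
136 [0.002, 0.001, 0.001, 0.0, 0.124, 0.124, 0.124, 0.124, 0.002, 0.002, 0.001]
142 [0.005, 0.123, 0.124, 0.123, 0.125, 0.125, 0.124, 0.123, -0.001, -0.002, 0.002]
148 [-0.001, 0.116, 0.123, 0.122, 0.124, 0.121, 0.122, 0.122, 0.124, -0.004, -0.003]
154 [0.012, 0.07, 0.123, 0.125, 0.122, 0.121, 0.122, 0.121, 0.122, 0.001, 0.002]
160 [0.118, 0.119, 0.
[... 487 characters left out ...]
 0.119, 0.124, 0.122, 0.12, 0.124, 0.118, 0.002, 0.002]
202 [1.077, 0.0, 0.107, 0.05, 0.044, 0.048, 0.045, 0.019, 0.045, 0.002, 0.003]
208 [-0.001, 0.002, 0.105, 0.044, 0.017, 0.018, 0.023, 0.018, 0.033, 0.004, 0.002]
214 [0.002, 0.002, -0.001, 0.041, 0.019, 0.017, 0.02, 0.02, 0.017, -0.0, 0.0]
220 [0.123, 0.124, 0.126, 0.128, 0.019, 0.017, 0.02, 0.022, 0.019, 0.045, 0.002]
226 [-0.0, 0.131, 0.129, 0.132, 0.018, 0.019, 0.017, 0.017, 0.017, 0.043, -0.001]
232 [0.0, 0.134, 0.133, 0.138, 0.137, 0.012, 0.018, 0.017, 0.046, 0.045, 0.003]
238 [0.001, -0.002, 1.077, 0.003, 0.044, -0.003, -0.002, 0.001, 0.0, 0.001, -0.0]
244 [-0.001, -0.0, 0.003, 0.0, 0.002, -0.003, 0.002, 0.002, 0.001, 0.001, -0.0]
```

View pics/c.png

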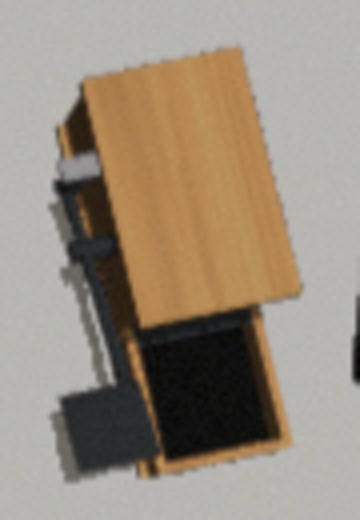

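Lid measures 160 x 103 mm at yaw 12.6° and z 0.1225, which matches the given sizes. The pad is at about (0.5155, -0.168, 0.129); relative to the lid centre it is (-135, +83) mm, which agrees too. I'll press about 5 mm toward the free end, with fingers shut, keeping the gripper body clear of the lid.

```bash
python3 -m crank '0 .025 -.017 0 0 0 0;0 .025 -.017 0 0 0 0;0 .025 -.017 0 0 0 0;0 .025 -.017 0 0 0 0;0 .025 -.017 0 0 0 0;0 .025 -.017 0 0 0 0;0 .025 -.017 0 0 0 0;0 .025 -.017 0 0 0 0' 20
python3 -m crank '0 .025 -.017 0 0 0 0;0 .025 -.017 0 0 0 0;0 .025 -.017 0 0 0 0;0 .025 -.017 0 0 0 0;0 .025 -.017 0 0 0 0;0 .025 -.017 0 0 0 0;0 .025 -.017 0 0 0 5;0 .025 -.017 0 0 0 5.5'
python3 - <<'E'
from h import *
s=telemetry.observe(); p=s["position"]; y=s["tool_rot"][2]; d=np.array([.510,-.167])-p[:2]
print(s["tool_rot"],p,"tool dx,dy",d@[np.cos(y),np.sin(y)],d@[np.sin(y),-np.cos(y)])
f=grab_frame("wrist"); cv2.imwrite("pics/w.png",f["pixels"][...,::-1])
E
```

```text
clock: 0.77
position: [0.3761, -0.3701, 0.2502]
tool_rot: [-3.141, 0.0, 0.403]
force: [0.4, -0.7, -0.8]
grip_width: 0.0002
finger_force: 0.0
clock: 1.43
position: [0.5087, -0.1681, 0.2502]
tool_rot: [-3.141, 0.001, 0.216]
force: [0.3, 0.5, 0.0]
grip_width: -0.0
finger_force: 0.0
[-3.14127307e+00  5.11263024e-04  2.15949589e-01] [ 0.50870953 -0.1680664   0.25015986] tool dx,dy 0.0014890029807925174 -0.0007651184612959737
```

View pics/w.png

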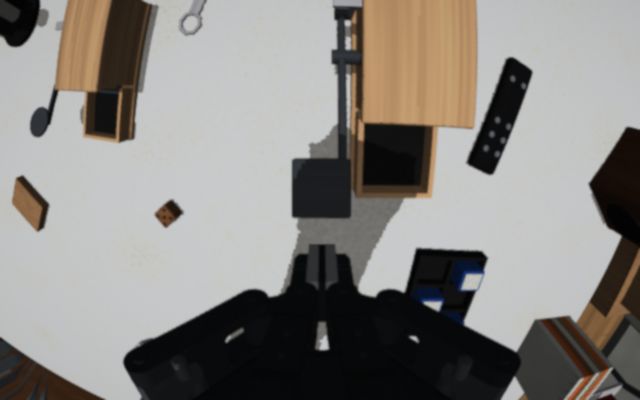

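The wrist view shows the pad at (321,187), in line with the shut fingers (column 321). Going down.

```bash
python3 -m crank '0 .001 0 .012 0 0 0;0 0 0 .012 0 0 0;0 0 0 .012 0 0 0;0 0 0 .012 0 0 0;0 0 0 .012 0 0 0;0 0 0 .012 0 0 0;0 0 0 .009 0 0 0;0 0 0 .006 0 0 0'
python3 -m crank '0 0 0 .005 0 0 0;0 0 0 .005 0 0 0;0 0 0 .005 0 0 0;0 0 0 .005 0 0 0;0 0 0 .005 0 0 0;0 0 0 .005 0 0 0;0 0 0 .005 0 0 0;0 0 0 .005 0 0 0'
python3 - <<'E'
from h import *
f=grab_frame("wrist"); cv2.imwrite("pics/w2.png",f["pixels"][...,::-1])
E
```

```text
clock: 2.15
position: [0.509, -0.1693, 0.1622]
tool_rot: [-3.141, 0.001, 0.22]
force: [-0.6, 0.4, 0.9]
grip_width: 0.0002
finger_force: 0.0
clock: 2.82
position: [0.5095, -0.1693, 0.1228]
tool_rot: [-3.142, 0.0, 0.219]
force: [0.2, 0.2, 1.1]
grip_width: -0.0001
finger_force: 0.5
```

View pics/w2.png

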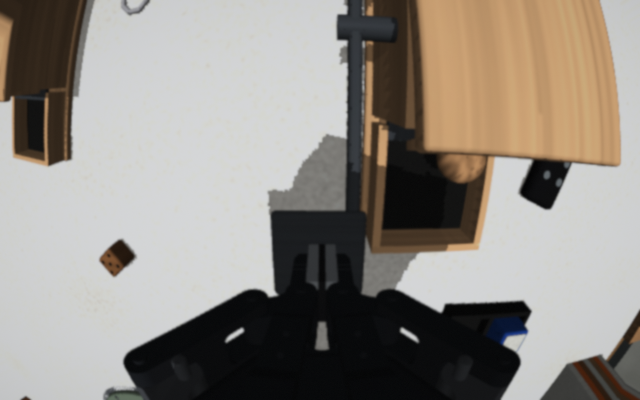

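The pad moves with the fingers (at (318,245)), the lid is lifting, and the ball is already emerging at (460,165). I'll press on to the stop.

```bash
python3 -m crank '0 0 0 .005 0 0 0;0 0 0 .005 0 0 0;0 0 0 .005 0 0 0;0 0 0 .005 0 0 0;0 0 0 .005 0 0 0;0 0 0 .005 0 0 0;0 0 0 .004 0 0 0;0 0 0 .004 0 0 0'
python3 -m crank '0 0 0 .002 0 0 0;0 0 0 .001 0 0 0;0 0 0 .001 0 0 0;0 0 0 0 0 0 0;0 0 0 0 0 0 0;0 0 0 0 0 0 0;0 0 0 0 0 0 0;0 0 0 0 0 0 0'
python3 - <<'E'
from h import *
f=grab_frame("wrist"); cv2.imwrite("pics/w3.png",f["pixels"][...,::-1])
f=grab_frame("top"); W=world(f)
k=np.zeros(W.shape[:2],bool); k[130:215,375:460]=1
P=W[k]; P=P[(P[:,2]>.09)&(P[:,2]<.3)]
d=P[:,:2]-[.663,-.2188]; c,s=np.cos(.22),np.sin(.22); x=d@[c,s]; y=d@[-s,c]
m=(abs(y)<.035)&(x>-.07)&(x<.07)
print("lid angle",np.arctan(np.polyfit(x[m],P[m,2],1)),P[:,2].max())
E
```

```text
clock: 3.53
position: [0.5096, -0.1692, 0.0848]
tool_rot: [-3.142, -0.0, 0.22]
force: [0.7, -0.5, 1.0]
grip_width: 0.0001
finger_force: 0.4
clock: 4.2
position: [0.5095, -0.1693, 0.0814]
tool_rot: [3.142, -0.0, 0.219]
force: [-0.3, -0.1, 0.4]
grip_width: 0.0008
finger_force: 0.4
lid angle [-0.44294992  0.16763946] 0.20710769757489908
```

View pics/w3.png

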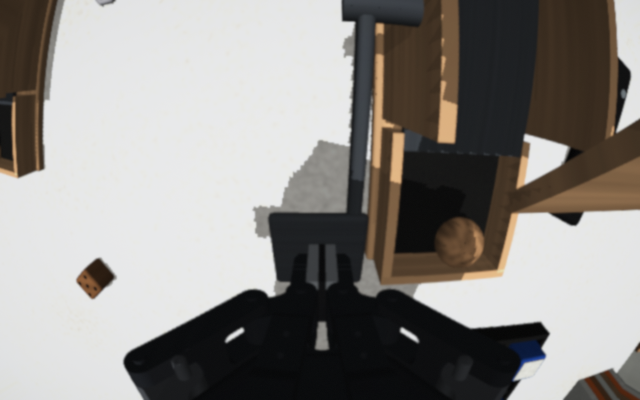

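The ball is in the tray at (460,240). The lid's top edge measures 0.207 m, about the full opening, but no stop force shows yet. I'll press a little further until it does.

```bash
python3 -m crank '0 0 0 .001 0 0 0;0 0 0 .001 0 0 0;0 0 0 .001 0 0 0;0 0 0 0 0 0 0;0 0 0 0 0 0 0;0 0 0 0 0 0 0;0 0 0 0 0 0 0;0 0 0 0 0 0 0'
```

```text
clock: 4.97
position: [0.5097, -0.1693, 0.0785]
tool_rot: [3.141, -0.0, 0.219]
force: [-2.0, 0.2, 7.2]
grip_width: -0.0
finger_force: 3.9
```

Stop reached (7 N). Easing back up slowly.

```bash
python3 -m crank '0 0 0 0 0 0 0;0 0 0 0 0 0 0;0 0 0 -.002 0 0 0;0 0 0 -.003 0 0 0;0 0 0 -.004 0 0 0;0 0 0 -.004 0 0 0;0 0 0 -.004 0 0 0;0 0 0 -.004 0 0 0'
python3 -m crank '0 0 0 -.004 0 0 0;0 0 0 -.004 0 0 0;0 0 0 -.004 0 0 0;0 0 0 -.004 0 0 0;0 0 0 -.004 0 0 0;0 0 0 -.004 0 0 0;0 0 0 -.004 0 0 0;0 0 0 -.004 0 0 0'
python3 -m crank '0 0 0 -.003 0 0 0;0 0 0 -.003 0 0 0;0 0 0 -.003 0 0 0;0 0 0 -.003 0 0 0;0 0 0 -.002 0 0 0;0 0 0 -.002 0 0 0;0 0 0 -.002 0 0 0;0 0 0 -.002 0 0 0'
python3 -m crank '0 0 0 -.002 0 0 0;0 0 0 -.002 0 0 0;0 0 0 -.002 0 0 0;0 0 0 -.002 0 0 0;0 0 0 -.002 0 0 0;0 0 0 -.002 0 0 0;0 0 0 -.002 0 0 0;0 0 0 -.002 0 0 0'
python3 -m crank '0 0 0 -.003 0 0 0;0 0 0 -.01 0 0 0;0 0 0 -.015 0 0 0;0 0 0 -.015 0 0 0;0 0 0 -.015 0 0 0;0 0 0 -.015 0 0 0;0 0 0 -.01 0 0 0;0 0 0 0 0 0 0'
python3 - <<'E'
from h import *
f=grab_frame("wrist"); cv2.imwrite("pics/w4.png",f["pixels"][...,::-1])
f=grab_frame("top"); W=world(f)
P=W[140:200,400:435].reshape(-1,3); print("lid z",np.percentile(P[:,2],[2,50,98]))
E
```

```text
clock: 5.63
position: [0.5094, -0.1693, 0.0998]
tool_rot: [3.142, -0.0, 0.219]
force: [-0.5, -1.3, 0.4]
grip_width: -0.0
finger_force: 0.4
clock: 6.3
position: [0.5095, -0.1693, 0.1317]
tool_rot: [-3.142, -0.0, 0.219]
force: [0.3, 0.5, 1.0]
grip_width: 0.0003
finger_force: 0.3
clock: 6.97
position: [0.5094, -0.1692, 0.1514]
tool_rot: [-3.141, 0.0, 0.219]
force: [0.8, 0.4, 0.4]
grip_width: 0.0002
finger_force: 0.4
clock: 7.63
position: [0.5095, -0.1692, 0.1675]
tool_rot: [-3.142, -0.0, 0.22]
force: [0.3, -0.4, 0.1]
grip_width: -0.0
finger_force: 0.0
clock: 8.3
position: [0.5103, -0.1695, 0.2527]
tool_rot: [3.14, -0.003, 0.219]
force: [0.7, -0.6, -0.1]
grip_width: 0.0001
finger_force: 0.0
lid z [0.08630753 0.12391637 0.61991437]
```

View pics/w4.png

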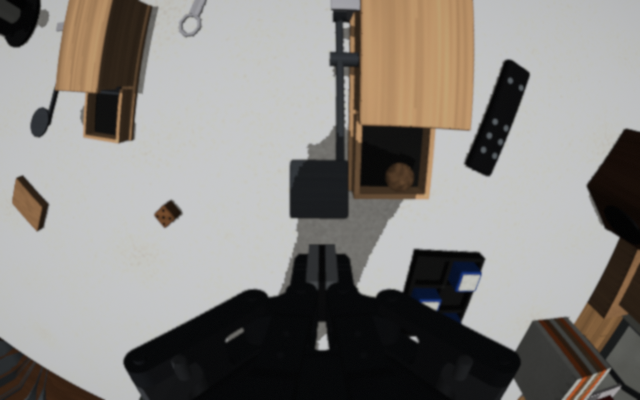

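The lid is shut (median z 0.124 m, same view as before), the ball lies in the tray at (400,177), and the fingers are clear. Handing in.

```bash
python3 -c "from workcell import bot; print(bot.job_done())"
```

```text
the job is handed in; nothing more can be done
None
```

I handed the job in with the ball in the larger dispenser's tray and its lid eased shut, judging by the last camera views; the robot stood clear, the other objects looked unmoved, and no verdict came back.

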